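Clamp a silver bar in the engraver's vice to a set force

ROBOT

A 6-joint arm with a two-finger parallel gripper is mounted at the origin on the work surface. World frame = base frame: x ahead of the robot, y to its left, z up, the work surface at z = 0. Lengths are in m, angles in rad, forces in N, time in s.
With the tool pointing down it reaches from about 0.275 to 0.775 m from the base axis. Payload 14.6 kg.
Tool frame: the origin (TCP) lies midway between the tips of the shut fingers; the grasp point (between the pads) lies 19 mm behind it (ctrl.pinch_z is the distance from the TCP to the grasp point, in m); z points along the fingers, y is the line along which they close (so a half turn about z gives the same grasp; the last joint's range is limited). The gripper opens to 85 mm and grips with 20 to 120 N. Pads are 22 mm wide; open, the fingers measure 114 mm over their backs; the gripper's body (76 mm by 85 mm) begins 54 mm behind the grasp point. The pads swing forward as they close: fully open they stand 13 mm farther back than shut.
Start: joints at [0.955, 0.263, -0.048, 1.259, 0, 1.415], TCP at [0.233, 0.47, 0.231] pointing down, gripper open.
Joint ranges: [-2.65, 2.65], [-0.89, 1.7], [-1.18, 1.37], [-2.13, 2.11], [-1.35, 1.29], [-3.14, 3.14]. Speed limits (rad/s): [1.89, 1.89, 2.57, 2.79, 3.14, 3.14].

INTERFACE

Orientations are given as a unit quaternion [w, x, y, z].
In Python, from workcell import ctrl gives the robot as it stands. Calls block until the motion is done:
- ctrl.move_ptp(position, orientation): joint-space move of the TCP to a pose.
- ctrl.servo_line(position, attitude=None, rate=0.15): straight line of the TCP; attitude=None keeps the orientation; rate is the mean speed in m/s.
- ctrl.move_j(angles): joint-space move.
- ctrl.command_gripper(opening): finger opening in m; the grip force is fixed at half the most; returns when the fingers have stopped.
- ctrl.hold(seconds).
- ctrl.inverse_kinematics(position, orientation): joint angles nearest the present ones, or None.
- ctrl.state(): the state.
- ctrl.grab_frame(name): name is "scene" or "side" or "wrist"; returns the picture (420x560x3 uint8, red, green, blue); there is no depth.
- ctrl.camera_info(name): a dict with "intrinsics" (3x3 intrinsics, pixels), "rvec" (rotation vector, rad) and "tvec" (3), from world to camera coordinates, as OpenCV has them; the wrist camera has in their place "hand_eye" (4x4, takes a point from camera to tool coordinates, whose origin is the TCP and whose axes are the flange's). Camera axes: x right, y down, z forward; pixel columns grow to the right and rows downward; lengths in m; the calibration is good to about 2 mm. The wrist camera is an equidistant fisheye: a pixel r from the principal point sees the ray r / f radians off the axis. A picture is of the moment at which its call begins: read the wrist's pose just before it. camera_info takes no time and is no camera call.
A pose or a line that the arm cannot do raises ctrl.PlanningError and nothing moves.
- ctrl.close_job(): hands the job in; it is judged then, once.
The state is a dict: "t": time; "joint_pos": joint angles; "qd": joint speeds; "tau": joint torques, N m; "tcp_pos": TCP position; "orientation": TCP orientation; "force": force on the tool from outside, world axes, zero at the start; "ft_torque": the same for the moment, N m; "finger_gap": finger opening in m; "gripper_force": force on a finger pad.
Only numpy, scipy, OpenCV 4.12 (cv2) and the standard library are available. Lean on these libraries where they do the work, as an engineer would, in place of code of your own. Each camera call takes 0.05 s, during which the arm holds its last target. There are 200 camera calls.

TASK

Clamp the loose silver bar in the engraver's vice: turn the big outer (coarse) knob clockwise until the jaw has pushed the bar up to the gauge anvil and the needle only just begins to lift (not past the second short mark), then leave the coarse knob alone and turn the small inner (fine) knob clockwise until the needle rests between the two long marks. Never let the needle run past the last short mark, as that would bruise the soft bar; move the bar only by the vice's knobs, do not disturb the other things on the bench, and let go at the end.

Things in the scene. Friction and masses are not known exactly. Their poses are not given: they have to be found in the camera images.
- vice: Engraver's vice bolted to the bench: base plate 100 x 370 x 18 mm, coaxial knobs at one end, gauge head with a round white dial (82 mm) at the other. Origin on the bench; z up; y runs from the knobs (upright axis at y = -120 mm) over the bed to the dial (centre at y = +115 mm, 62 mm high). Jaw, bed and gauge head are no higher than 65 mm.
- bed (a point): Middle of the vice's bed, 24 mm above the bench, at y = +10 mm of the vice. On the knob side stands the moving jaw with a thick steel shoe (46 mm wide) that somebody has screwed out by an unknown 0 to 5 mm and that stays so: its face is at y = -15 to -10 mm of the vice, plus 10 mm per rad of the coarse knob. Where it meets the bar is found only by the gauge or by feel.
- anvil (a point): Fixed point on the bed below where the gauge anvil's face (42 mm wide) stands at y = +33 mm of the vice when the fine knob reads 0; the face is 2 mm nearer the jaw per rad of the fine knob. The anvil gives way into the gauge head, along +y, against a spring of 4 N/mm, by at most 5 mm.
- coarse_grip (a point): Outer, coarse knob: dark knurled steel cylinder, 56 mm in diameter, 24 mm tall (58 to 82 mm above the bench), free all round and below its rim down to 44 mm above the bench. This point lies on its axis, 72 mm above the bench. The fine knob stands on top of it, to 110 mm above the bench. Its turning friction is 0.3 N m, plus 0.01 N m per N of clamping force.
- coarse (a joint): Turn of the coarse knob, rad; grows clockwise seen from above; starts between 0 and 0.8, stops at 0 and 4.2. Moves the jaw by 10 mm per rad towards the gauge anvil. It stays where it is left and does not turn the fine knob.
- fine_grip (a point): Inner, fine knob: dark knurled steel cylinder, 24 mm in diameter, 22 mm tall (88 to 110 mm above the bench), on a 12 mm stem above the coarse knob, coaxial with it. This point lies on its axis, 99 mm above the bench. Its turning friction is 0.08 N m, plus 0.002 N m per N of clamping force.
- fine (a joint): Turn of the fine knob, rad; grows clockwise seen from above; starts between 0 and 0.6, stops at 0 and 5.0. It draws the whole gauge head with its anvil and dial 2 mm per rad towards the jaw (along -y). It stays where it is left.
- bar: Soft silver bar, 44 mm (x) x 20 mm (y, the way it is clamped) x 14 mm tall, lying loose on the vice's bed between the shoe and the anvil, touching neither, a little askew; the bed is 24 mm above the bench. Origin at the centre of its underside. The jaw pushes it along the bed and squares it against the anvil.
- needle (a joint): Needle of the clamping-force gauge on the dial, rad: 0 at rest (on the first short mark), grows clockwise seen from above by 0.1 rad per N of clamping force (0.4 rad per mm that the anvil is pushed into the head). The two long marks are at 1.05 and 1.35 rad (10.5 and 13.5 N). Three short marks: at 0, 0.5 (5 N) and, the last one, 1.75 rad (17.5 N).
- needle_tip (a point): Tip of the needle, a thin black pointer; it turns on a radius of 34 mm about the dial's centre.
- bench_block: Bystander: square steel bench block 60 x 60 x 25 mm beside the vice. Origin under its centre.
- solder_block: Bystander: brown block 50 x 90 x 22 mm beside the vice. Origin under its centre.
- cup: Bystander: white ceramic cup, 66 mm wide, 55 mm tall, near the knobs. Origin under its centre.
- bangle: Bystander: brass bangle, 68 mm across, 8 mm high, beside the vice. Origin under its centre.
- hammer: Bystander: hammer lying on the bench.
- screwdriver: Bystander: screwdriver lying on the bench.
- mandrel: Bystander: steel ring mandrel standing on its 60 mm foot, 132 mm tall. Origin under its centre.
- jar: Bystander: amber jar, 50 mm wide, 60 mm tall. Origin under its centre.

How it is judged:
By the outcome, as a careful person would: the job done as asked, in the order asked, and still so for the second after the job is handed in, with the robot touching nothing.
It also fails if it takes over 61 s, if anything falls off the work surface, if the arm or the gripper's body presses on something with over 40 N, if the wrist force passes 120 N, or if a joint passes its speed limit or range.

## Working session

There is one attempt and no reset: what is moved stays moved. The work goes in short steps, each a Python script; the robot and the scene stay as the last script left them, time stands still between calls to the robot, and variables do not carry over. Pictures are saved under pics/ and viewed, at most 10 in all, crops included, and the job is handed in when it is done.

```bash
ls; mkdir -p pics; python3 - <<'E'
from workcell import ctrl
import cv2, numpy as np
ims=[]
for n in ["scene","side","wrist"]:
    im=ctrl.grab_frame(n); cv2.imwrite(f"pics/{n}0.png",im[:,:,::-1]); 
    c=ctrl.camera_info(n); print(n,{k:np.round(v,4).tolist() if not isinstance(v,str) else v for k,v in c.items()})
s=ctrl.state(); print(s)
print(ctrl.pinch_z)
E
```

```text
pics
scene {'intrinsics': [[497.2126, 0.0, 279.3914], [0.0, 497.2126, 209.4625], [0.0, 0.0, 1.0]], 'rvec': [1.7876, 1.5137, -0.7394], 'tvec': [-0.0957, -0.2876, 1.79]}
side {'intrinsics': [[422.1258, 0.0, 273.0928], [0.0, 422.1258, 217.6816], [0.0, 0.0, 1.0]], 'rvec': [0.0913, -2.751, 1.4553], 'tvec': [0.5757, 0.1064, 1.2543]}
wrist {'intrinsics': [[325.1923, 0.0, 275.6828], [0.0, 325.1923, 204.4272], [0.0, 0.0, 1.0]], 'hand_eye': [[-0.001, -0.9601, -0.2797, 0.0704], [1.0, -0.0009, -0.0004, 0.0009], [0.0002, -0.2797, 0.9601, -0.1439], [0.0, 0.0, 0.0, 1.0]]}
{'t': 0.15, 'joint_pos': array([ 9.54725130e-01,  2.63427923e-01, -4.87668092e-02,  1.25937810e+00,
        9.82083432e-06,  1.41547678e+00]), 'qd': array([-0.00073249, -0.00098108,  0.00252542,  0.00133276,  0.00132789,
       -0.00107631]), 'tau': array([ 1.58681487e-03, -6.37828016e+01,  3.84647477e+01,  1.06837563e-02,
       -1.21541580e-04, -1.20883647e-05]), 'tcp_pos': array([0.23332658, 0.47008979, 0.23093678]), 'orientation': array([-1.50611095e-04,  2.28343421e-01,  9.73580573e-01, -3.57881675e-04]), 'force': array([-0.30338942,  0.95989724, -0.4592772 ]), 'ft_torque': array([ 0.01300988,  0.02722286, -0.03051964]), 'gripper_force': 0.0, 'finger_gap': 0.08512941031725714}
0.0187
```

View pics/scene0.png

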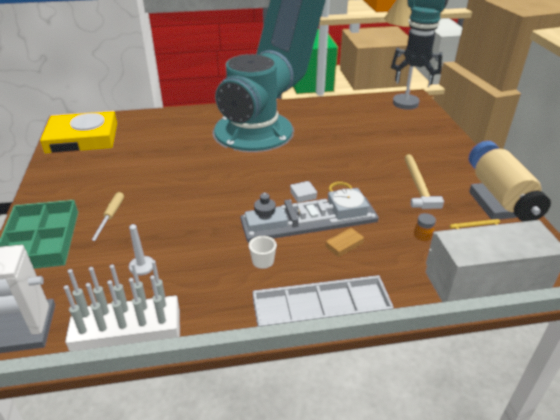

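View pics/wrist0.png

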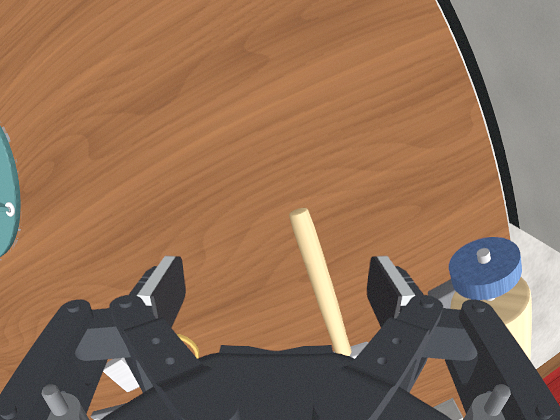

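The scene view shows the vice with knobs at about (264,203), the dial at about (348,200), and the cup at (262,251). The wrist view shows only the hammer and the bangle's edge.

```bash
cat > h.py <<'E'
from workcell import ctrl
import cv2, numpy as np
from scipy.spatial.transform import Rotation as R
def pix2w(name,uv,z):
    c=ctrl.camera_info(name);K=np.array(c["intrinsics"]);Rm=cv2.Rodrigues(np.array(c["rvec"],float))[0];t=np.array(c["tvec"]).ravel()
    d=Rm.T@np.linalg.solve(K,[*uv,1]);o=-Rm.T@t
    return o+d*(z-o[2])/d[2]
def toolT(s=None):
    s=s or ctrl.state();q=s["orientation"];T=np.eye(4);T[:3,:3]=R.from_quat([q[1],q[2],q[3],q[0]]).as_matrix();T[:3,3]=s["tcp_pos"];return T
def wpix2w(uv,z,T):
    c=ctrl.camera_info("wrist");K=np.array(c["intrinsics"]);p=np.array([(uv[0]-K[0,2])/K[0,0],(uv[1]-K[1,2])/K[1,1]])
    r=np.linalg.norm(p);d=np.array([*(np.sin(r)*p/max(r,1e-9)),np.cos(r)])
    M=T@np.array(c["hand_eye"]);d=M[:3,:3]@d;o=M[:3,3];return o+d*(z-o[2])/d[2]
def w2wpix(P,T):
    c=ctrl.camera_info("wrist");K=np.array(c["intrinsics"]);M=np.linalg.inv(T@np.array(c["hand_eye"]))
    p=M[:3,:3]@np.asarray(P)+M[:3,3];r=np.arctan2(np.hypot(p[0],p[1]),p[2]);u=p[:2]/np.hypot(p[0],p[1])*r
    return np.array([K[0,0]*u[0]+K[0,2],K[1,1]*u[1]+K[1,2]])
def down(yaw): # tool x axis at yaw, z down ; [w,x,y,z]
    q=(R.from_euler('z',yaw)*R.from_euler('x',np.pi)).as_quat();return np.array([q[3],q[0],q[1],q[2]])
def yaw_of(s=None):
    T=toolT(s);return np.arctan2(T[1,0],T[0,0])
E
python3 - <<'E'
from h import *
for n,uv,z in [("fine",(264,196),.105),("dial",(348,200),.062),("cup",(262,262),.0),("corner L",(245,235),.0),("cornerR",(377,216),0),("block",(303,190),.025),("solder",(345,241),.022),("bangle",(342,188),.004)]:
    print(n,pix2w("scene",uv,z).round(3))
print(yaw_of(), toolT()[:3,:3].round(2))
im=ctrl.grab_frame("side"); cv2.imwrite("pics/sidecrop.png",cv2.resize(im[100:320,120:440,::-1],(800,550),interpolation=cv2.INTER_CUBIC))
E
```

```text
fine [ 0.548 -0.036  0.105]
dial [0.546 0.195 0.062]
cup [ 0.683 -0.062  0.   ]
corner L [ 0.573 -0.092  0.   ]
cornerR [0.552 0.282 0.   ]
block [0.43  0.095 0.025]
solder [0.664 0.157 0.022]
bangle [0.41  0.219 0.004]
2.680840948522798 [[-0.9   0.44 -0.  ]
 [ 0.44  0.9  -0.  ]
 [ 0.   -0.   -1.  ]]
```

View pics/sidecrop.png

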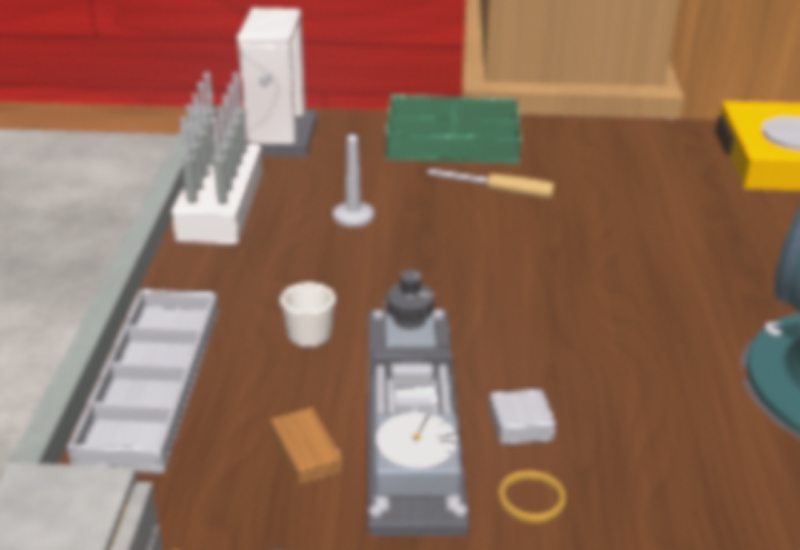

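Side crop: the vice lies along world y, the knobs are at (410,290), and the dial is centred at about (417,438) with the needle pointing up-right. The dial isn't occluded, so this camera can read it. Next, a closer look from above.

```bash
python3 - <<'E'
from h import *
for y in np.arange(-180,180,30):
    q=ctrl.inverse_kinematics([.548,-.036,.05],down(np.radians(y))); print(y, None if q is None else q.round(2))
s=ctrl.state();t=s['t']
ctrl.move_ptp([.60,.05,.26],down(np.radians(180)))
s=ctrl.state();T=toolT(s);im=ctrl.grab_frame("wrist");np.save("T1.npy",T)
print(s['t']-t,T.round(3).tolist(),s['joint_pos'].round(2))
cv2.imwrite("pics/w1.png",cv2.resize(im[:,:,::-1],(800,600),interpolation=cv2.INTER_CUBIC)); cv2.imwrite("pics/w1raw.png",im[:,:,::-1])
E
```

```text
-180 [-0.21  0.42 -0.33  0.82  0.   -0.21]
-150 [-0.21  0.42 -0.33  0.82  0.   -0.74]
-120 [-0.21  0.42 -0.33  0.82  0.   -1.26]
-90 [-0.21  0.42 -0.33  0.82  0.   -1.78]
-60 [-0.21  0.42 -0.33  0.82  0.   -2.31]
-30 [-0.21  0.42 -0.33  0.82  0.   -2.83]
0 [-0.21  0.42 -0.33  0.82  0.    2.93]
30 [-0.21  0.42 -0.33  0.82  0.    2.4 ]
60 [-0.21  0.42 -0.33  0.82  0.    1.88]
90 [-0.21  0.42 -0.33  0.82  0.    1.36]
120 [-0.21  0.42 -0.33  0.82  0.    0.83]
150 [-0.21  0.42 -0.33  0.82  0.    0.31]
2.0082999999999998 [[-1.0, -0.001, 0.0, 0.6], [-0.001, 1.0, 0.0, 0.051], [-0.0, 0.0, -1.0, 0.26], [0.0, 0.0, 0.0, 1.0]] [-0.05  0.39  0.23  1.4   0.   -0.05]
```

View pics/w1.png

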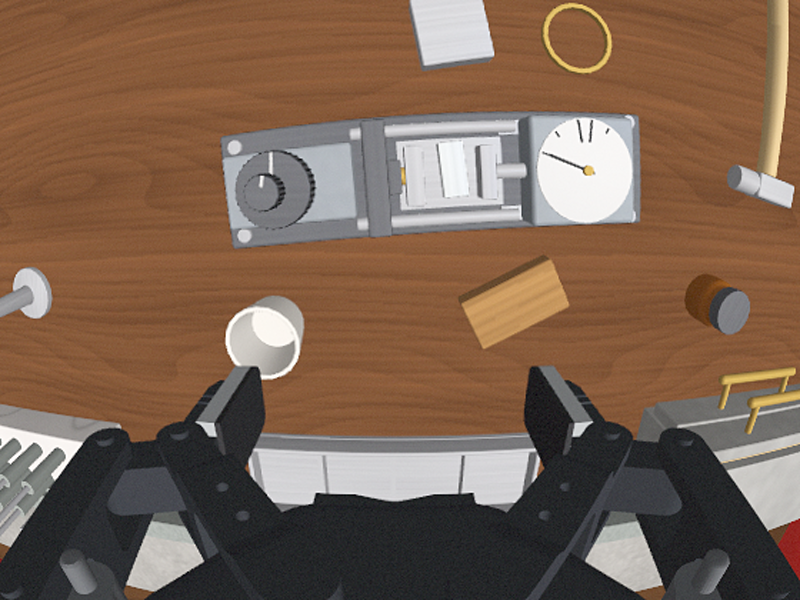

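Wrist view (800x600): the fine knob's top is centred at (262,193) and the dial at (588,171). The needle tip is at (542,153), on the zero mark. The bar lies askew at (453,168), between the shoe and the anvil.

```bash
python3 - <<'E'
from h import *
T=np.load("T1.npy")
f=wpix2w((262*.7,193*.7),.110,T);d=wpix2w((588*.7,171*.7),.064,T)
print("fine",f,"dial",d,"dist",np.linalg.norm((d-f)[:2]),"ang",np.degrees(np.arctan2(*(d-f)[[1,0]])))
for uv in [(236,190),(315,188),(276,150),(275,228)]: print(wpix2w((uv[0]*.7,uv[1]*.7),.075,T).round(4))
print("cup",wpix2w((264*.7,342*.7),.055,T))
# move above the knob, low j6, look from near
q=ctrl.inverse_kinematics([f[0],f[1],.16],down(np.radians(-60)))
ctrl.move_j(q); s=ctrl.state();T=toolT(s);np.save("T2.npy",T);im=ctrl.grab_frame("wrist");print(s['t'],s['joint_pos'].round(2),s['tcp_pos'])
im=im[:,:,::-1].copy(); 
cv2.imwrite("pics/w2.png",cv2.resize(im,(800,600),interpolation=cv2.INTER_CUBIC)); print(w2wpix([f[0],f[1],.11],T)/.7)
E
```

```text
fine [ 0.5486376  -0.03393808  0.11      ] dial [0.53206835 0.20021964 0.064     ] dist 0.23474321662176137 ang 94.0475633351886
[ 0.5478 -0.0641  0.075 ]
[ 0.5486 -0.0047  0.075 ]
[ 0.5202 -0.0326  0.075 ]
[ 0.5769 -0.0353  0.075 ]
cup [ 0.67468304 -0.05696977  0.055     ]
4.2 [-0.21  0.34 -0.14  1.1   0.   -2.3 ] [ 0.54878584 -0.03379984  0.16014468]
[396.89305729 323.48887819]
```

View pics/w2.png

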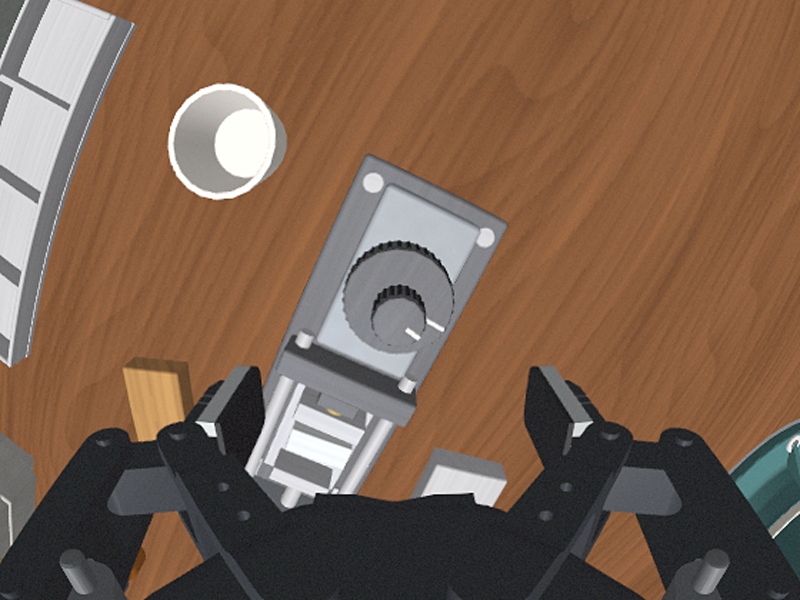

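Near view: the fine knob's top is at (399,320) against a predicted (397,323), about 1 mm off. I'll write a needle reader, then descend, grip the coarse knob and turn it part way.

```bash
cat >> h.py <<'E'
def rect(name,im,c,N=400,half=.05):  # top view, up=-x, right=+y, 4 px/mm
    ci=ctrl.camera_info(name);K=np.array(ci["intrinsics"]);rv=np.array(ci["rvec"],float);t=np.array(ci["tvec"],float)
    P=np.array([[c[0]-half,c[1]-half,c[2]],[c[0]-half,c[1]+half,c[2]],[c[0]+half,c[1]+half,c[2]],[c[0]+half,c[1]-half,c[2]]])
    p=cv2.projectPoints(P,rv,t,K,None)[0].reshape(4,2).astype(np.float32)
    H=cv2.getPerspectiveTransform(p,np.array([[0,0],[N,0],[N,N],[0,N]],np.float32))
    return cv2.warpPerspective(im,H,(N,N),flags=cv2.INTER_CUBIC)
C0=np.array([.532,.200,.064])
def dial(name="side",n=4):
    im=np.mean([ctrl.grab_frame(name).astype(np.float32) for _ in range(n)],0)
    g=rect(name,im,C0).min(2)
    m=(g>195).astype(np.uint8);m=cv2.morphologyEx(m,cv2.MORPH_CLOSE,np.ones((25,25)))
    k,l,st,ce=cv2.connectedComponentsWithStats(m);i=1+np.argmax(st[1:,4]);cnt=max(cv2.findContours((l==i).astype(np.uint8),cv2.RETR_EXTERNAL,cv2.CHAIN_APPROX_NONE)[0],key=len)
    e=cv2.fitEllipse(cv2.convexHull(cnt));return g,np.array(e[0]),e
def prof(g,c,r0=14,r1=28):
    a=np.radians(np.arange(-180,180,2));r=np.linspace(r0,r1,30)*4
    x=c[0]+np.outer(np.cos(a),r);y=c[1]+np.outer(np.sin(a),r)  # image angle, cw positive from right(+y)
    return a,cv2.remap(g.astype(np.float32),x.astype(np.float32),y.astype(np.float32),cv2.INTER_LINEAR).mean(1)
def needle(name="side",n=4,raw=False):
    g,c,e=dial(name,n);a,p=prof(g,c);d=p.max()-p;i=np.argmax(d);k=np.arange(i-8,i+9)%len(a)
    w=np.clip(d[k]-.4*d[i],0,None);ang=a[i]+np.sum(w*np.arange(-8,9))/w.sum()*np.radians(2)
    return (ang,g,c,e) if raw else ang
E
python3 - <<'E'
from h import *
T=np.load("T1.npy");d=wpix2w((588*.7,171*.7),.064,T);t=wpix2w((542*.7,153*.7),.064,T);v=t-d
print("rest ang (img conv, cw from +y)",np.arctan2(v[0],v[1]),np.linalg.norm(v))
b=wpix2w((362*.7,180*.7),.06,T);print("bridge",b)
out=[]
for n in ["side","scene"]:
    a,g,c,e=needle(n,4,True);print(n,a,c,e)
    o=cv2.cvtColor(g.clip(0,255).astype(np.uint8),cv2.COLOR_GRAY2BGR);cv2.ellipse(o,e,(0,255,0),1);cv2.line(o,tuple(int(v) for v in c),tuple(int(v) for v in c+130*np.array([np.cos(a),np.sin(a)])),(0,0,255),1);out.append(o)
cv2.imwrite("pics/dial0.png",np.hstack(out))
# descend & grip & turn
q=down(np.radians(-60));X=[.5488,-.0338]
ctrl.servo_line([*X,.051],q,rate=.12);s=ctrl.state();print("down",s['t'],s['force'].round(1))
ctrl.command_gripper(.0);s=ctrl.state();print(s['t'],s['finger_gap'],s['gripper_force'],s['force'].round(1),s['tcp_pos'],s['joint_pos'].round(3))
E
```

```text
rest ang (img conv, cw from +y) -2.857298760521429 0.040124111346516396
bridge [0.54324804 0.02635559 0.06      ]
side -2.877572223276928 [210.42219543 194.65681458] ((210.4221954345703, 194.6568145751953), (321.9124450683594, 361.134765625), 86.7441177368164)
scene -2.599287432645852 [187.67137146 225.33758545] ((187.67137145996094, 225.33758544921875), (336.9862365722656, 348.3818359375), 32.95145797729492)
down 5.7083 [-0.1 -0.2  0. ]
6.1083 0.054280728765283004 61.57825469970703 [-12.8  -9.3  13.8] [ 0.54725325 -0.03484244  0.05160506] [-0.211  0.421 -0.326  0.826 -0.003 -2.304]
```

View pics/dial0.png

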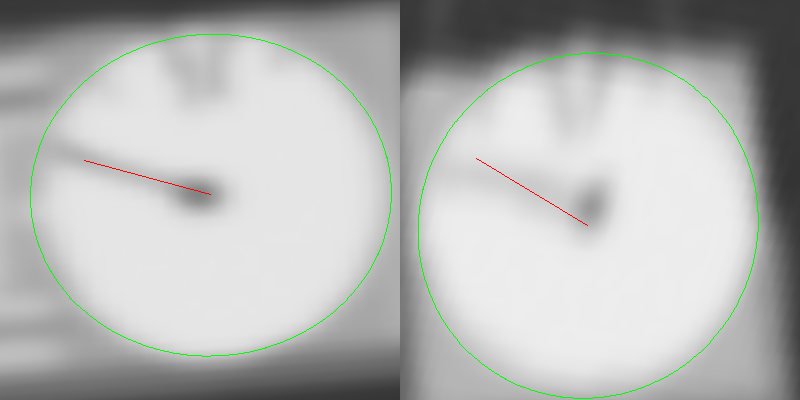

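Side dial: hub at (200,193), needle tip at (50,148), long marks at (180,65) and (215,65), so it reads well from the hub. The scene camera is too oblique to use. The grip deflected the arm by about 1.8 mm, so I'll recentre and then turn.

```bash
cat >> h.py <<'E'
def needle2(n=3,name="side"):
    im=np.mean([ctrl.grab_frame(name).astype(np.float32) for _ in range(n)],0);g=rect(name,im,C0).min(2)
    c=np.array([200.,192.])
    for _ in range(3):
        x0,y0=(c-25).astype(int);w=g[y0:y0+50,x0:x0+50];k=np.clip(150-w,0,None)**2+1e-6
        yy,xx=np.mgrid[0:50,0:50];c=np.array([x0+(xx*k).sum()/k.sum(),y0+(yy*k).sum()/k.sum()])
    a,p=prof(g,c,16,27);m=(a>-3.14)&(a<0.3);a=a[m];d=(np.median(p)-p[m]);i=int(np.argmax(d));k=np.arange(max(i-8,0),min(i+9,len(a)))
    w=np.clip(d[k]-.4*d[i],0,None);ang=(a[k]*w).sum()/w.sum()
    return ang,c,g
REST=-2.857
def turn(dq,X,z,step=None):
    """rotate tool clockwise by dq about the vertical at X"""
    s=ctrl.state();y=yaw_of(s)-dq
    ctrl.servo_line([X[0],X[1],z],down(y),rate=.05)
E
python3 - <<'E'
from h import *
def show(tag):
    s=ctrl.state();print(tag,round(s['t'],2),s['force'].round(1),s['ft_torque'].round(2),s['tcp_pos'].round(4),round(s['joint_pos'][5],3),round(yaw_of(s),3),round(s['finger_gap'],4))
print("needle",needle2()[:2])
q=down(np.radians(-60))
ctrl.servo_line([.5472,-.0348,.0525],q,rate=.05);show("a")
ctrl.servo_line([.5462,-.0354,.0525],q,rate=.05);show("b")
E
```

```text
needle (np.float64(-2.844728824952201), array([197.4800866, 193.6120225]))
a 6.51 [  4.9  -1.8 -16.4] [-0.24 -0.93 -0.09] [ 0.5471 -0.0349  0.0519] -2.306 -1.048 0.0542
b 6.76 [ 11.8   3.6 -22.3] [ 0.62 -2.05 -0.23] [ 0.5471 -0.0349  0.052 ] -2.308 -1.047 0.0544
```

```bash
cat >> h.py <<'E'
CX=[.5473,-.0347]
def turnj(yaw,z,X=CX): ctrl.move_j(ctrl.inverse_kinematics([X[0],X[1],z],down(yaw)))
def show(tag=""):
    s=ctrl.state();print(tag,"t",round(s['t'],2),"F",s['force'].round(1),"M",s['ft_torque'].round(2),s['tcp_pos'].round(4),"j6",round(s['joint_pos'][5],3),"yaw",round(yaw_of(s),3),"gap",round(s['finger_gap'],4),flush=True)
E
python3 - <<'E'
from h import *
y0=-1.047
for d in [0,.3,.9,1.25]:
    turnj(y0-d,.052);show(d)
print(needle2(2)[0]-(-2.845))
im=ctrl.grab_frame("side");cv2.imwrite("pics/s2.png",cv2.resize(im[170:330,220:340,::-1],(600,800)[0:2],interpolation=cv2.INTER_CUBIC)[:600])
E
```

```text
0 t 7.01 F [  1.4  -3.4 -10. ] M [-0.55 -0.26 -0.17] [ 0.5471 -0.0349  0.0519] j6 -2.306 yaw -1.047 gap 0.0541
0.3 t 7.4 F [  3.1  -2.8 -12.9] M [-0.46 -0.74 -0.28] [ 0.5474 -0.0348  0.0519] j6 -2.011 yaw -1.343 gap 0.0542
0.9 t 8.03 F [  6.   -3.5 -15.9] M [-0.53 -1.18 -0.24] [ 0.5478 -0.0348  0.0519] j6 -1.41 yaw -1.944 gap 0.0539
1.25 t 8.45 F [  7.3  -3.9 -16.4] M [-0.72 -1.45 -0.27] [ 0.5481 -0.035   0.0519] j6 -1.059 yaw -2.294 gap 0.0542
0.0004263037467313602
```

```bash
python3 - <<'E'
from h import *
w=ctrl.grab_frame("wrist")[:,:,::-1];s=ctrl.grab_frame("side")[:,:,::-1]
cv2.imwrite("pics/m3.png",np.hstack([cv2.resize(w,(500,375)),cv2.resize(s[190:315,250:330],(240,375),interpolation=cv2.INTER_CUBIC)]))
E
```

```text
(no output)
```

View pics/m3.png

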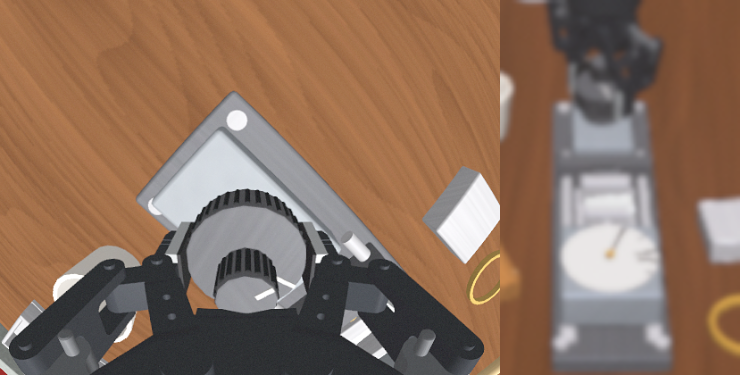

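The knob mark kept its place relative to the fingers, so the coarse knob turned with the grip. The needle is still at rest. I'll continue in small steps, reading the needle after each.

```bash
python3 - <<'E'
from h import *
y0=-1.047;d=1.25;log=[]
while d<2.85:
    d+=.05;turnj(y0-d,.052);n=needle2(1)[0]+2.845;s=ctrl.state();log.append((round(d,2),round(n,3),round(s['ft_torque'][2],2)))
    if np.abs(s['force']).max()>45: print("force");break
    if n>.07:
        n=needle2(3)[0]+2.845;log.append(n)
        if n>.07: break
print(log);show()
E
```

```text
[(1.3, np.float64(0.001), np.float64(-0.27)), (1.35, np.float64(-0.001), np.float64(-0.34)), (1.4, np.float64(-0.002), np.float64(-0.28)), (1.45, np.float64(-0.001), np.float64(-0.29)), (1.5, np.float64(-0.002), np.float64(-0.27)), (1.55, np.float64(0.0), np.float64(-0.3)), (1.6, np.float64(-0.0), np.float64(-0.27)), (1.65, np.float64(-0.0), np.float64(-0.35)), (1.7, np.float64(-0.0), np.float64(-0.2)), (1.75, np.float64(0.001), np.float64(-0.27)), (1.8, np.float64(-0.002), np.float64(-0.27)), (1.85, np.float64(-0.001), np.float64(-0.3)), (1.9, np.float64(0.001), np.float64(-0.28)), (1.95, np.float64(0.001), np.float64(-0.28)), (2.0, np.float64(0.001), np.float64(-0.29)), (2.05, np.float64(0.001), np.float64(-0.29)), (2.1, np.float64(0.0), np.float64(-0.35)), (2.15, np.float64(0.001), np.float64(-0.27)), (2.2, np.float64(0.001), np.float64(-0.28)), (2.25, np.float64(0.001), np.float64(-0.3)), (2.3, np.float64(0.0), np.float64(-0.25)), (2.35, np.float64(0.001), np.float64(-0.3)), (2.4, np.float64(0.094), np.float64(-0.33)), np.float64(0.09342666801230193)]
 t 15.75 F [  8.3 -10.3 -20. ] M [-1.92 -1.64 -0.32] [ 0.5483 -0.0358  0.052 ] j6 0.09 yaw 2.839 gap 0.054
```

The bar has met the anvil and the needle reads about 0.09. I'll nudge slightly to seat it, release, rise, and grip the fine knob.

```bash
python3 - <<'E'
from h import *
y=-1.047-2.415;turnj(y,.052);print(needle2(3)[0]+2.845)
ctrl.command_gripper(.072);show("open");print(needle2(3)[0]+2.845)
CX=[.5477,-.0356];q=down(y)
ctrl.servo_line([*CX,.086],q,rate=.08);show("up")
ctrl.command_gripper(0.);show("grip");print(needle2(2)[0]+2.845)
w=ctrl.grab_frame("wrist")[:,:,::-1];s=ctrl.grab_frame("side")[:,:,::-1]
cv2.imwrite("pics/m4.png",np.hstack([cv2.resize(w,(500,375)),cv2.resize(s[190:315,250:330],(240,375),interpolation=cv2.INTER_CUBIC)]))
E
```

```text
0.13675540631606653
open t 16.47 F [-0.4  0.  -0.5] M [ 0.03 -0.03 -0.02] [ 0.5474 -0.0345  0.0525] j6 0.107 yaw 2.823 gap 0.0718
0.1364023880847265
up t 17.19 F [ 0.3  0.3 -0. ] M [ 0.03  0.01 -0.03] [ 0.5476 -0.0356  0.0858] j6 0.107 yaw 2.821 gap 0.0717
grip t 17.7 F [-1.6 -0.2  2.6] M [-0.04  0.25 -0.01] [ 0.5475 -0.0356  0.086 ] j6 0.107 yaw 2.821 gap 0.0224
0.13809069865091184
```

View pics/m4.png

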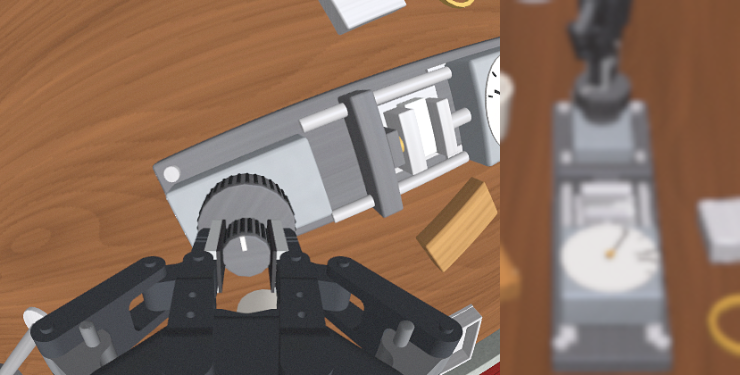

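The fingers hold the fine knob squarely, and the needle still reads 0.14. Now I'll turn the fine knob.

```bash
sed -i 's/prof(g,c,16,27)/prof(g,c,11,22)/' h.py; python3 - <<'E'
from h import *
X=[.5477,-.0356];y0=-1.047-2.415;d=0
r0=needle2(3)[0];print("zero-ish",r0)
for st in [.4,.3,.2,.1]+[.08]*8:
    d+=st;turnj(y0-d,.086,X);n=needle2(2)[0]-r0+.137;s=ctrl.state();print(round(d,2),round(n,3),s['force'].round(1),round(s['ft_torque'][2],2),flush=True)
    if n>1.1 or d>1.31: break
show()
E
```

```text
zero-ish -2.6985693494690883
0.4 0.443 [-2.1 -0.3  2.3] -0.01
0.7 0.657 [-3.1 -0.7  0.9] 0.09
0.9 0.856 [-3.4 -0.9  0.9] 0.0
1.0 0.954 [-3.8 -0.9  0.8] 0.07
1.08 1.002 [-4.2 -0.8  1.1] 0.08
1.16 1.069 [-4.7 -1.   1.9] 0.03
1.24 1.151 [-5.1 -0.9  0.9] 0.0
 t 20.92 F [-5.1 -0.9  0.9] M [-0.14  1.05  0.  ] [ 0.5476 -0.0356  0.086 ] j6 1.344 yaw 1.584 gap 0.0223
```

```bash
python3 - <<'E'
from h import *
X=[.5477,-.0356];y=-1.047-2.415-1.30;turnj(y,.086,X);print(needle2(3)[0]+2.6986+.137)
ctrl.command_gripper(.06);print(needle2(3)[0]+2.6986+.137);show("open")
ctrl.servo_line([*X,.18],down(y),rate=.12)
ctrl.move_ptp([.57,.17,.22],down(np.pi))
T=toolT();im=ctrl.grab_frame("wrist")[:,:,::-1];u=w2wpix(C0,T).round().astype(int);print(u);show()
cv2.imwrite("pics/w5full.png",im)
x,yy=max(u[0]-130,0),max(u[1]-70,0);cv2.imwrite("pics/w5.png",cv2.resize(im[yy:yy+150,x:x+200],(800,600),interpolation=cv2.INTER_CUBIC))
E
```

```text
1.1857085474547202
1.1867038232987905
open t 21.92 F [ 1.1 -0.   1. ] M [-0.03  0.05 -0.09] [ 0.5478 -0.0356  0.086 ] j6 1.407 yaw 1.521 gap 0.0599
[308 147]
 t 24.05 F [ 0.3  0.2 -0.4] M [-0.05 -0.02  0.03] [0.57   0.1693 0.2196] j6 0.154 yaw 3.139 gap 0.0599
```

View pics/w5.png

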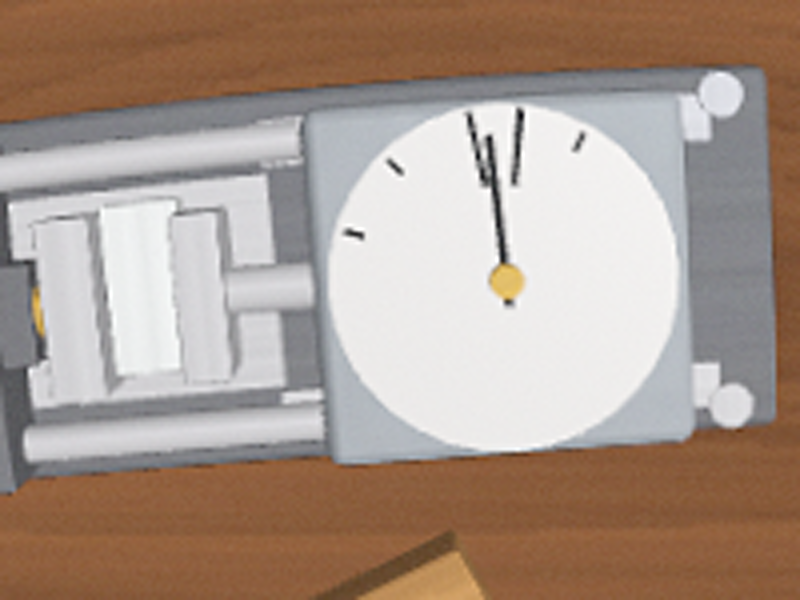

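Close-up: the hub is at (507,282) and the needle tip at (488,137). That is clearly between the long marks, whose outer ends are at (470,113) and (522,110), so the needle reads about 1.13–1.19 rad. The bar is squared against the anvil and the gripper is clear.

```bash
python3 -c "
from h import *
print(needle2(2)[0]+2.6986+.137);print(ctrl.close_job())"
```

```text
1.193820561642744
the job is handed in; nothing more can be done
None
```

The job is handed in: the bar is clamped, with the coarse knob left at first lift (about 0.14 rad) and the fine knob then turned until the needle read 1.13–1.19 rad, between the long marks (1.05 and 1.35), and the gripper let go and moved clear at about 24 s.

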